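# Hold the test key of a battery tester

### The job

The remote's batteries are clipped in the open drawer of the battery tester on the coffee table: push the drawer fully home past its click, then press the tester's round key halfway down (9 mm of its 18 mm travel) and keep it there; the program finishes while still holding it. Do not let the round key go near the bottom of its travel (that wipes the memory), do not press the square key, and leave the other things on the table where they are.

Things in the scene. Friction and masses are not known exactly. Their poses are not given: they have to be found in the camera images.
- tester: grey box-shaped battery tester fixed on the table, 180 (x) x 240 (y) x 60 (z) mm; flat top at 60 mm with the round and the square key side by side near its middle line. Origin: centre of its underside, on the table. Its own -x face is the front, where the drawer comes out; its x axis points from the front to the back and is turned up to 0.3 rad from world x
- drawer_front (a point): middle of the outer face of the drawer's front plate (grey, 132 mm wide, 8 mm thick, 9 to 51 mm above the table, no handle; this point is 30 mm up). Push it along the tester's +x axis; at home this face is 98 mm in front of the tester's origin and the plate lies against the casing, 8 mm proud. Behind it is a low open tray with four cells fixed in it, lower than the plate
- drawer (a joint): how far the drawer is open, m: 0 = home, 0.045 to 0.08 at the start. It slides with about 1 N of friction; a ball detent takes up to about 7 N in all to pass, from 15 to 8 mm before home, then lets go and draws it in; at 0 it meets a hard stop. It counts as home below 0.003
- round_key_top (a point): centre of the upper face of the round key: black disc 36 mm across, 10 mm thick, on a steel stem over a round grey collar (44 mm across, 12 mm high). The face is 102 mm above the table when released and sinks straight down with the key. The key stands 65 mm left or right of the tester's middle line (the side varies), level with the tester's origin along x
- round_key (a joint): how far the round key is pressed, m: 0 = released, 0.018 = bottom. Spring: 2 N at the start plus 0.5 N per mm, so 6.5 N at 9 mm; it springs back when let go. Wanted at the end: 0.009 (0.006 to 0.012); past 0.016 the job is failed
- square_key_top (a point): centre of the upper face of the square key: black plate 32 x 32 mm, 10 mm thick, on a square grey collar (42 mm), the same height, travel and spring as the round key, 130 mm from it on the other side of the middle line. Not to be pressed
- square_key (a joint): how far the square key is pressed, m: 0 = released; must stay under 0.004
- remote: loose black remote control 180 x 50 x 18 mm lying beside the tester, on its left; origin: centre of its underside, x axis along its length
- cover: loose black battery cover 55 x 36 x 5 mm lying in front of the tester, to the right of the drawer; origin: centre of its underside
- marker: loose white marker pen with black cap, 120 x 14 x 14 mm, lying to the right of the tester; origin: centre of its underside, x axis along its length
- snackbox: loose open clear plastic box 160 x 120 x 65 mm with small white pieces in it, far left; origin: centre of its underside
- tumbler: loose dark steel tumbler, 72 mm in diameter, 160 mm tall, standing well to the left of the tester; origin: centre of its underside
- phone: loose black phone 150 x 74 x 9 mm lying on the far right; origin: centre of its underside
- cards: loose cardboard card box 92 x 64 x 20 mm lying well to the right of the tester; origin: centre of its underside

How it is judged:
On the way, in this order (a step that is already met when the one before it is completed fails the run):
1. the drawer is home, past its detent (value of joint drawer below 0.003 m), for 0.2 s.
2. the robot holds the round key about halfway down, with the drawer home (value of joint round_key between 0.006 and 0.012 m and contact force between any of the fingers, the arm and round_key above 2 N and value of joint drawer below 0.003 m), for 0.5 s.
At the end, for the whole second after the job is handed in: drawer less than 3 mm from home; round key between 6 and 12 mm down, still, and pressed by the robot with more than 2 N; square key less than 4 mm down; the loose things within 30 mm of where they started (all of step 2 and value of joint square_key below 0.004 m and velocity of joint round_key between -0.01 and 0.01 m/s and distance of each of remote, cover, marker, snackbox, tumbler, phone, cards from where it was at the start of the episode below 0.03 m); the arm keeps its last pose, push and grip.
It fails at once if the round key is pressed past 16 mm, close to its bottom (value of joint round_key above 0.016 m).
It fails at once if the square key is pressed by 4 mm or more (value of joint square_key above 0.004 m).
It fails at once if another thing on the table is moved by more than 30 mm (distance of any of remote, cover, marker, snackbox, tumbler, phone, cards from where it was at the start of the episode above 0.03 m).
It also fails if it takes over 38 s, if anything falls off the work surface, if the arm or the gripper's body presses on something with over 40 N, if the wrist force passes 120 N, or if a joint passes its speed limit or range.

### The arm

A 6-joint arm with a two-finger parallel gripper is mounted at the origin on the work surface. World frame = base frame: x ahead of the robot, y to its left, z up, the work surface at z = 0. Lengths are in m, angles in rad, forces in N, time in s.
With the tool pointing down it reaches from about 0.275 to 0.85 m from the base axis. Payload 19 kg.
Tool frame: the origin (TCP) lies between the finger pads; the fingertips stand 8 mm ahead of it and the grasp point (between the pads) lies 11 mm behind it; z points along the fingers, y is the direction in which the jaws open and shut (so a half turn about z gives the same grasp; the last joint's range is limited). The gripper opens to 85 mm and grips with 20 to 120 N. Pads are 22 mm wide; open, the fingers measure 114 mm over their backs; the gripper's body (76 mm by 85 mm) begins 54 mm behind the grasp point. The pads swing forward as they close: fully open they stand 13 mm farther back than shut.
Start: joints at [1.041, 0.15, 1.437, -0, 1.554, -0.134], TCP at [0.222, 0.531, 0.239] pointing down, gripper open.
Joint ranges: [-2.8, 2.8], [-0.68, 2.1], [0.12, 2.68], [-1.39, 4.53], [0.16, 2.79], [-2.81, 2.81]. Speed limits (rad/s): [1.89, 1.89, 2.22, 3.01, 3.01, 3.01].

### API

Orientations are given as a rotation vector (axis times angle).
In Python, from rig import status, viewer, env gives the robot as it stands. The module is installed in compiled form; this text tells all that it offers.
- The arm moves only by the tool play_rows, never from a script. Its arguments are lists of equal length, an entry for each row: "rot": the turn, a rotation vector about the world's x, y, z in rad, a list of three; "translation": the shift along the world's x, y, z in mm, a list of three; "grip": the finger opening in mm, from 0 to 85.4. In form: {"rot": [[ax, ay, az], ...], "translation": [[tx, ty, tz], ...], "grip": [grip, ...]}. A call has 1 to 10 rows; each row shifts and turns the pose as measured when the row begins; what a row does not reach is not made up. A row lasts 1/12 s, in which the tool goes at most 41.7 mm and 7.16 degrees, less where a joint would pass 70% of its speed; a pose out of reach is approached as far as the arm can. A call with a gripper value outside its range is refused whole. The fingers move at their own pace and stop on an object; "force" is the grip in N (left out, the last holds). Time passes only in rows, so rows that do not move let the fingers close. It gives the time, the measured TCP pose, the force and the opening at its end, in the units of the state.
- status.state(): the state, without advancing time (a new reading comes with each control period).
- viewer.capture(name): name is "scene" or "top" or "wrist"; returns a dict with "pixels" (384x512x3 uint8, red, green, blue), "camera_matrix" (3x3 intrinsics, pixels), "R" (3x3) and "t" (3): a world point X has camera coordinates R X + t; the wrist camera has in their place "mount" (4x4, takes a point from camera to tool coordinates, whose origin is the TCP and whose axes are the flange's). Camera axes: x right, y down, z forward; pixel columns grow to the right and rows downward; lengths in m; the calibration is good to about 2 mm. A picture is of the moment at which its call begins: read the wrist's pose just before it. There is no depth.
- env.hand_in(): hands the job in, once; it reports no verdict.
The state is a dict: "time_s": time; "joints": joint angles; "joint_vel": joint speeds; "tau": joint torques, N m; "position": TCP position; "orientation": TCP orientation; "ft_force": force on the tool from outside, world axes, zero at the start; "wrist_torque": the same for the moment, N m; "grip_width": finger opening in m.
Only numpy, scipy, OpenCV 4.12 (cv2) and the standard library are available. Lean on these libraries where they do the work, as an engineer would, in place of code of your own. Each camera call takes 0.05 s, during which the arm holds its last target. There are 200 camera calls.

## Working session

There is one attempt and no reset: what is moved stays moved. The work goes in short steps, Python scripts to look and compute and a tool call to move; the robot and the scene stay as the last step left them, time stands still between calls to the robot, and variables do not carry over. Pictures are saved under pics/ and viewed, about 8 in all and at most 12, crops included, and the job is handed in when it is done.

Besides the shell and the picture viewer there is one more tool, called after "Emit:" as name(argument=value, ...) on one line, values as JSON. play_rows: Moves the arm, as the interface text tells. Its arguments: {"type":"object","properties":{"rot":{"type":"array","items":{"type":"array","items":{"type":"number"}}},"translation":{"type":"array","items":{"type":"array","items":{"type":"number"}}},"grip":{"type":"array","items":{"type":"number"}},"force":{"type":"number"}},"required":["rot","translation","grip"]}

```bash
mkdir -p pics; cat > h.py <<'E'
import numpy as np, cv2
from rig import status, viewer, env
from scipy.spatial.transform import Rotation as Ro
def cap(name,f=None):
    s=status.state(); c=viewer.capture(name)
    if name=='wrist':
        M=np.array(c['mount']); o=s['orientation']
        T=np.eye(4); T[:3,:3]=Ro.from_rotvec(o).as_matrix(); T[:3,3]=s['position']
        W=T@M; c['R']=W[:3,:3].T; c['t']=-W[:3,:3].T@W[:3,3]
    if f: cv2.imwrite(f,np.ascontiguousarray(c['pixels'][:,:,::-1]))
    return c
def ray(c,u,v,z):
    K,R,t=map(np.array,(c['camera_matrix'],c['R'],c['t']))
    d=R.T@np.linalg.solve(K,[u,v,1]); o=-R.T@t
    return o+d*(z-o[2])/d[2]
def proj(c,X):
    p=np.array(c['camera_matrix'])@(np.array(c['R'])@np.array(X)+np.array(c['t'])); return p[:2]/p[2]
E
python3 - <<'E'
from h import *
print(status.state())
a=cap('top','pics/top.png'); b=cap('scene','pics/scene.png')
for c in(a,b): print(-np.array(c['R']).T@c['t'])
E
```

```text
{'time_s': 0.0, 'joints': array([ 1.04103012e+00,  1.50959933e-01,  1.43805090e+00,  1.60253647e-05,
        1.55380868e+00, -1.34002712e-01]), 'joint_vel': array([-0.00017674, -0.0004916 ,  0.00034251,  0.00141965, -0.00158791,
       -0.00139863]), 'tau': array([ 8.48886248e-04, -7.13043451e+01, -5.70877182e+01, -1.02739152e-04,
        8.66428338e-03, -5.13014936e-05]), 'position': array([0.22155733, 0.53032989, 0.23868042]), 'orientation': array([-6.17533440e-01, -3.07987774e+00,  1.81354656e-03]), 'ft_force': array([-0.24540513,  0.37988317, -0.27275883]), 'wrist_torque': array([0.06637692, 0.05146041, 0.08126114]), 'grip_width': 0.0851027280904269}
[ 0.44814622 -0.00869883  1.35138642]
[ 1.35482181 -0.18397432  0.94080582]
```

View pics/top.png

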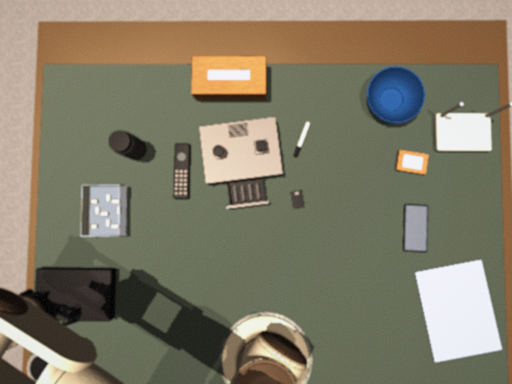

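View pics/scene.png

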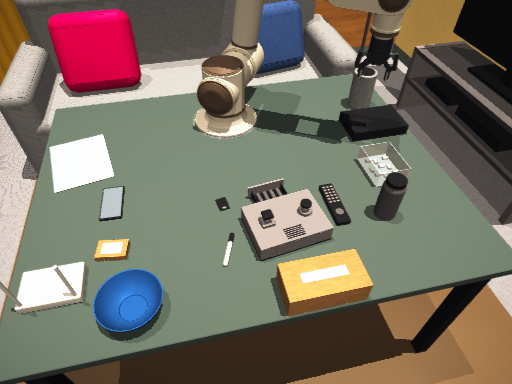

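The top view shows the tester at about (242,150). The round key is on its left at (219,151), the square key is at (262,146), and the drawer plate is at about (248,206). Next I measure them.

```bash
python3 - <<'E'
from h import *
c=cap('top'); p=c['pixels']; 
crop=p[105:220,165:315][:,:,::-1]
cv2.imwrite('pics/topc.png',cv2.resize(crop,None,fx=5,fy=5,interpolation=cv2.INTER_CUBIC))
R=p[:,:,0].astype(int);G=p[:,:,1].astype(int)
m=((R>110)&(R-G>3)).astype(np.uint8); m[:112]=0;m[:,:192]=0;m[:,290:]=0;m[215:]=0
n,l,st,ce=cv2.connectedComponentsWithStats(m)
for i in range(1,n):
    if st[i,4]<30: continue
    q=np.argwhere(l==i)[:,::-1].astype(np.float32)
    print(st[i],cv2.minAreaRect(q))
d=((R<75)&(abs(R-G)<25)).astype(np.uint8); 
n,l,st,ce=cv2.connectedComponentsWithStats(d[120:180,200:285])
for i in range(1,n):
    if st[i,4]>30: print('dark',st[i],ce[i]+[200,120])
for u,v in((219,151),(262,146)): print(ray(c,u,v,.102))
b=cap('scene'); cv2.imwrite('pics/scenec.png',cv2.resize(b['pixels'][165:265,205:355,::-1],None,fx=5,fy=5,interpolation=cv2.INTER_CUBIC))
E
```

```text
[ 199  116   84   68 4363] ((240.0719757080078, 149.55548095703125), (58.85938262939453, 79.3729476928711), 82.61395263671875)
[241 185   4  15  35] ((241.91891479492188, 192.01351928710938), (14.138313293457031, 2.46598482131958), 80.53767395019531)
[248 184   4  16  40] ((249.493896484375, 191.44512939453125), (15.129120826721191, 2.4294939041137695), 83.6598129272461)
[256 184   4  15  34] ((257.0699768066406, 190.99000549316406), (14.142135620117188, 2.404163122177124), 81.8698959350586)
[233 186   4  16  40] ((234.5, 193.50001525878906), (15.23955249786377, 2.4294939041137695), 83.6598129272461)
[226 200  43   9 184] ((246.9607391357422, 204.20526123046875), (4.493566513061523, 42.55670928955078), 82.40535736083984)
dark [57 21 10 10 50] [261.96 145.22]
dark [46 53 39  7 76] [267.23684211 177.21052632]
[0.64139204 0.1439757  0.102     ]
[0.65721617 0.01477534 0.102     ]
```

View pics/topc.png

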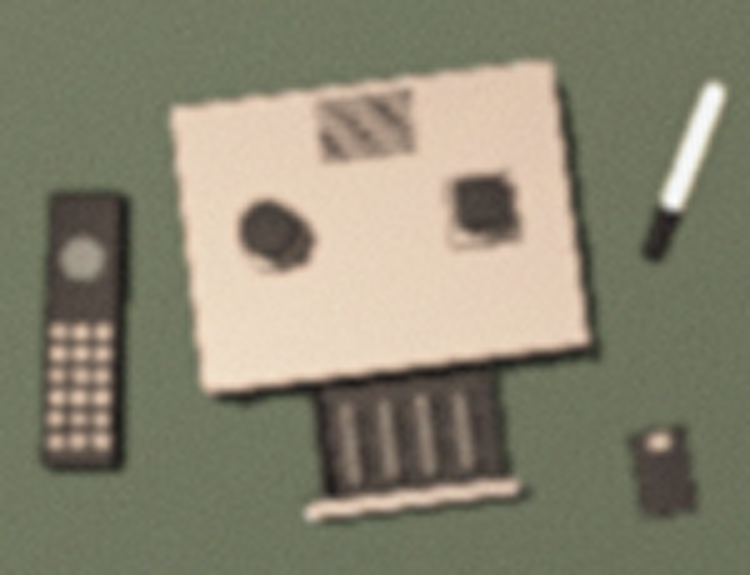

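View pics/scenec.png

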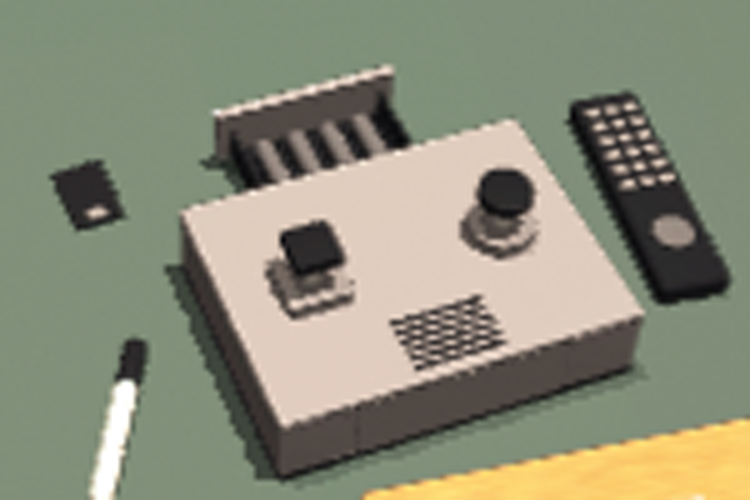

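The crops confirm the layout. In the top view the round disc is at (218.4,151.0) and the square key at (262,145.8). The plate's outer edge runs from (226.4,208.4) to (269.4,203).

```bash
python3 - <<'E'
from h import *
c=cap('top'); b=cap('scene')
f=lambda u,v,z:ray(c,165+u/5,105+v/5,z)
g=lambda u,v,z:ray(b,205+u/5,165+v/5,z)
C=[f(172,106,.06),f(551,62,.06),f(591,348,.06),f(205,391,.06)]
o=np.mean(C,0); yw=lambda A,B:np.arctan2(*( -(A-B)[0],(A-B)[1]))
print('centre',o,'yaw',yw(C[0],C[1]),yw(C[3],C[2]))
r,s=f(267,230,.102),f(485,204,.102); print('top keys',r,s,'mid',(r+s)/2,yw(r,s),np.linalg.norm(r-s))
r,s=g(506,191,.102),g(312,245,.102); print('scene keys',r,s,'mid',(r+s)/2,yw(r,s),np.linalg.norm(r-s))
C=[g(512,120,.06),g(181,211,.06),g(280,425,.06),g(645,316,.06)];print('scene centre',np.mean(C,0))
A,B=f(306,517,.051),f(522,491,.051); print('plate top',A,B,(A+B)/2,yw(A,B))
A,B=g(394,67,.051),g(214,113,.051); print('plate scene',A,B,(A+B)/2,yw(A,B))
E
```

```text
centre [0.65070325 0.08105309 0.06      ] yaw 0.12061049944860147 0.11825122697769509
top keys [0.6413824  0.14578495 0.102     ] [0.65782208 0.01478057 0.102     ] mid [0.64960224 0.08028276 0.102     ] 0.12483698920555326 0.1320318536942933
scene keys [0.6519471  0.14352853 0.102     ] [0.66805279 0.01587047 0.102     ] mid [0.65999994 0.0796995  0.102     ] 0.12549965863941148 0.12867001523879645
scene centre [0.65982539 0.07977388 0.06      ]
plate top [0.47002645 0.12502349 0.051     ] [ 0.48726297 -0.00871129  0.051     ] [0.47864471 0.0581561  0.051     ] 0.1281791845733771
plate scene [0.48065269 0.1241991  0.051     ] [ 0.49708378 -0.00809056  0.051     ] [0.48886824 0.05805427 0.051     ] 0.12357260020443968
```

Emit:
play_rows(rot=[[0,0,0.052],[0,0,0.052],[0,0,0.052],[0,0,0.052],[0,0,0.052],[0,0,0.052],[0,0,0.052],[0,0,0.052],[0,0,0.052],[0,0,0.052]], translation=[[15,-37,0],[15,-37,0],[15,-37,0],[15,-37,0],[15,-37,0],[15,-37,0],[15,-37,0],[15,-37,0],[15,-37,0],[15,-37,0]], grip=[0,0,0,0,0,0,0,0,0,0])

```text
time_s: 1.13
position: [0.3699, 0.1497, 0.237]
orientation: [-0.248, 3.131, -0.003]
ft_force: [1.5, 0.3, 0.3]
grip_width: -0.0001
```

Emit:
play_rows(rot=[[0,0,-0.01],[0,0,-0.01],[0,0,-0.01],[0,0,0],[0,0,0]], translation=[[16,-30,0],[16,-30,0],[16,-30,0],[6,-9,0],[0,0,0]], grip=[0,0,0,0,0])

```text
time_s: 1.55
position: [0.4265, 0.0385, 0.2378]
orientation: [-0.195, 3.132, -0.005]
ft_force: [-0.8, 0.3, 0.0]
grip_width: -0.0
```

```bash
python3 - <<'E'
from h import *
s=status.state();print(s['position'],s['orientation'],s['joints'],s['ft_force'])
c=cap('wrist','pics/w1.png'); print(-c['R'].T@c['t'])
for X in([.644,.1455,.102],[.662,.0155,.102],[.484,.058,.051]): print(proj(c,X))
E
```

```text
[0.42649164 0.03849948 0.23778211] [-0.19465595  3.13191346 -0.00502356] [-0.08833744 -0.16395107  1.75281826 -0.00262208  1.54865494 -1.78322617] [-0.81285663  0.32053371  0.02969269]
[0.34388611 0.02702879 0.37277813]
[319.9937212  360.38915936]
[218.65476227 361.11483305]
[268.54190623 223.95337237]
```

View pics/w1.png

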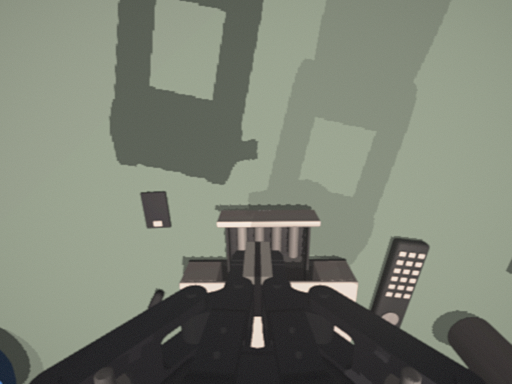

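The wrist view shows the plate's light top edge spanning (219,218) to (319,218), with its outer face above that edge in the image. The open cells are below it.

```bash
python3 - <<'E'
from h import *
c=cap('wrist')
p=c['pixels'].astype(int)
for u in(230,300): print([p[v,u].tolist() for v in range(204,230,2)])
for v in(216,218,220): print(ray(c,219,v,.051),ray(c,319,v,.051),ray(c,269,v,.051))
E
```

```text
[[151, 159, 140], [93, 98, 88], [95, 100, 89], [82, 81, 75], [89, 81, 78], [89, 82, 78], [90, 83, 79], [91, 86, 81], [80, 76, 72], [230, 210, 195], [242, 233, 223], [242, 227, 214], [86, 81, 78]]
[[131, 139, 124], [76, 80, 72], [78, 82, 74], [83, 78, 73], [87, 80, 77], [88, 81, 79], [86, 82, 78], [84, 80, 75], [93, 86, 82], [233, 216, 200], [231, 218, 204], [209, 189, 177], [82, 78, 76]]
[ 0.48049056 -0.00449475  0.051     ] [0.46469195 0.12021639 0.051     ] [0.47258628 0.05790006 0.051     ]
[ 0.48320599 -0.00427711  0.051     ] [0.46736396 0.1207495  0.051     ] [0.47527997 0.05827564 0.051     ]
[ 0.48593522 -0.00405836  0.051     ] [0.47004953 0.12128532 0.051     ] [0.47798735 0.05865312 0.051     ]
```

Emit:
play_rows(rot=[[0,0,0],[0,0,0],[0,0,0],[0,0,0],[0,0,0],[0,0,0],[0,0,0]], translation=[[0,6,-38],[0,6,-38],[0,0,-38],[0,0,-38],[0,0,-38],[0,0,-16],[0,0,0]], grip=[0,0,0,0,0,0,0])

```text
time_s: 2.23
position: [0.4212, 0.0617, 0.0272]
orientation: [-0.212, 3.122, -0.003]
ft_force: [0.2, 0.3, -0.5]
grip_width: -0.0001
```

Emit:
play_rows(rot=[[0,0,-0.006],[0,0,0],[0,0,0],[0,0,0]], translation=[[10,-7,1],[10,0,1],[10,1,0],[0,0,0]], grip=[0,0,0,0])

```text
time_s: 2.57
position: [0.4549, 0.0577, 0.0332]
orientation: [-0.208, 3.119, -0.003]
ft_force: [-0.8, -0.2, -1.1]
grip_width: -0.0004
```

Slow push, watching the force.

Emit:
play_rows(rot=[[0,0,0],[0,0,0],[0,0,0],[0,0,0],[0,0,0],[0,0,0],[0,0,0]], translation=[[8,0,-0.5],[8,1,0],[8,1,0],[8,1,0],[8,1,0],[8,1,0],[0,0,0]], grip=[0,0,0,0,0,0,0])

```text
time_s: 3.15
position: [0.5102, 0.0635, 0.0351]
orientation: [-0.207, 3.115, -0.003]
ft_force: [-0.2, 0.9, 0.2]
grip_width: 0.0001
```

```bash
python3 - <<'E'
from h import *
s=status.state();print(s['position'],s['ft_force'])
a=cap('top');b=cap('scene')
x=np.hstack([cv2.resize(c['pixels'][y0:y0+100,x0:x0+95,::-1],None,fx=4,fy=4,interpolation=cv2.INTER_CUBIC) for c,y0,x0 in((a,120,200),(b,165,235))])
cv2.imwrite('pics/p1.png',x)
E
```

```text
[0.5101569  0.06352742 0.03514422] [-0.24211133  0.89068375  0.15083701]
```

View pics/p1.png

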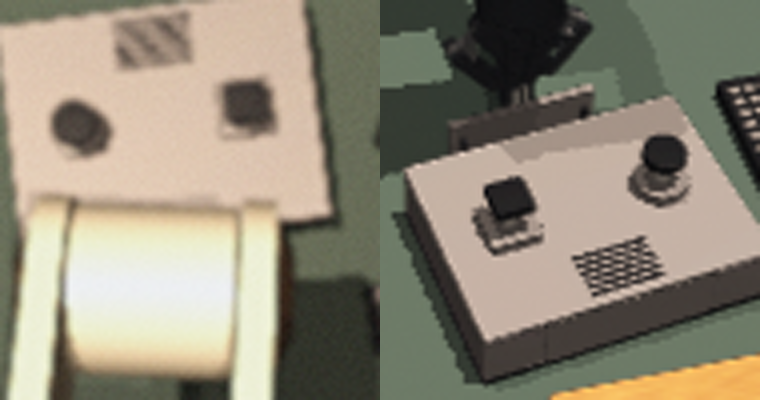

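The drawer has moved in part way, with the fingers on the middle of the plate. I continue in smaller steps.

Emit:
play_rows(rot=[[0,0,0],[0,0,0],[0,0,0],[0,0,0],[0,0,0]], translation=[[5,0.6,-0.5],[5,0.6,-0.5],[5,0.6,0],[4,0.5,0],[0,0,0]], grip=[0,0,0,0,0])

```text
time_s: 3.67
position: [0.5288, 0.0659, 0.0339]
orientation: [-0.207, 3.117, -0.003]
ft_force: [0.1, 0.2, 0.3]
grip_width: 0.0
```

Emit:
play_rows(rot=[[0,0,0],[0,0,0],[0,0,0]], translation=[[4,0.5,0],[4,0.5,0],[0,0,0]], grip=[0,0,0])

```text
time_s: 3.92
position: [0.5362, 0.0668, 0.0335]
orientation: [-0.208, 3.12, -0.004]
ft_force: [-2.7, -0.3, 0.1]
grip_width: 0.0001
```

Emit:
play_rows(rot=[[0,0,0],[0,0,0]], translation=[[4,0.5,0],[0,0,0]], grip=[0,0])

```text
time_s: 4.08
position: [0.5406, 0.0673, 0.0335]
orientation: [-0.207, 3.12, -0.004]
ft_force: [-0.0, 0.8, 0.2]
grip_width: 0.0
```

Emit:
play_rows(rot=[[0,0,0],[0,0,0]], translation=[[4,0.5,0],[0,0,0]], grip=[0,0])

```text
time_s: 4.25
position: [0.545, 0.0678, 0.0335]
orientation: [-0.208, 3.12, -0.004]
ft_force: [-0.1, -0.2, -0.8]
grip_width: 0.0002
```

Emit:
play_rows(rot=[[0,0,0],[0,0,0]], translation=[[3,0.4,0],[0,0,0]], grip=[0,0])

```text
time_s: 4.42
position: [0.5449, 0.068, 0.0329]
orientation: [-0.209, 3.128, -0.004]
ft_force: [0.6, -0.4, 0.1]
grip_width: 0.0004
```

Emit:
play_rows(rot=[[0,0,0],[0,0,0]], translation=[[4,0.5,0],[4,0.5,0]], grip=[0,0])

```text
time_s: 4.58
position: [0.5456, 0.0682, 0.032]
orientation: [0.209, -3.124, 0.006]
ft_force: [-50.2, -10.1, 36.4]
grip_width: -0.0001
```

```bash
python3 - <<'E'
from h import *
s=status.state();print(s['position'],s['ft_force'])
a=cap('wrist');b=cap('scene')
cv2.imwrite('pics/p2.png',np.hstack([cv2.resize(a['pixels'][:,:,::-1],(533,400)),cv2.resize(b['pixels'][170:270,240:306,::-1],None,fx=4,fy=4,interpolation=cv2.INTER_CUBIC)]))
E
```

```text
[0.54557302 0.0682176  0.0320447 ] [-50.22649198 -10.09371056  36.3587337 ]
```

View pics/p2.png

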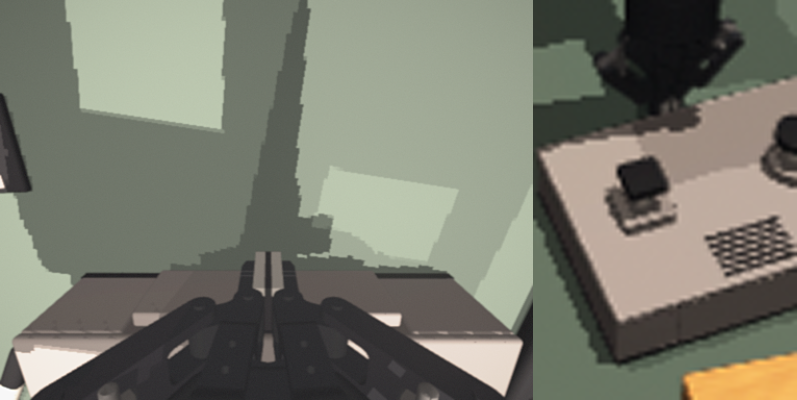

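The wrist view shows the plate flat against the casing, and the force reading shows the hard stop, so the drawer is home. I back off, lift, and move past the keys to view them from close up.

Emit:
play_rows(rot=[[0,0,0],[0,0,0],[0,0,0],[0,0,0],[0,0,0],[0,0,0],[0,0,0],[0,0,0]], translation=[[-10,-1,0],[-15,-2,0],[0,0,30],[0,0,40],[0,0,40],[0,0,40],[0,0,40],[0,0,10]], grip=[0,0,0,0,0,0,0,0])

```text
time_s: 5.35
position: [0.5134, 0.065, 0.237]
orientation: [0.209, -3.113, 0.005]
ft_force: [0.8, -0.1, 0.2]
grip_width: 0.0002
```

Emit:
play_rows(rot=[[0,0,0],[0,0,0],[0,0,0],[0,0,0],[0,0,0],[0,0,0],[0,0,0]], translation=[[35,10,0],[35,10,0],[35,10,0],[35,10,0],[35,10,0],[10,0,0],[0,0,0]], grip=[0,0,0,0,0,0,0])

```text
time_s: 5.93
position: [0.7078, 0.1178, 0.243]
orientation: [0.209, -3.128, 0.006]
ft_force: [-0.9, -0.6, -0.5]
grip_width: 0.0001
```

```bash
python3 - <<'E'
from h import *
s=status.state();print(s['position'],s['orientation'],s['ft_force'])
c=cap('wrist','pics/w2.png')
for X in([.646,.145,.102],[.662,.0155,.102],[.654,.08,.06]): print(proj(c,X))
E
```

```text
[0.70776865 0.11780764 0.24295173] [ 0.20859952 -3.12755309  0.00639263] [-0.86603815 -0.55715796 -0.45254574]
[295.20106928 134.57013047]
[162.00390379 133.10805371]
[232.18449105 130.53791536]
```

View pics/w2.png

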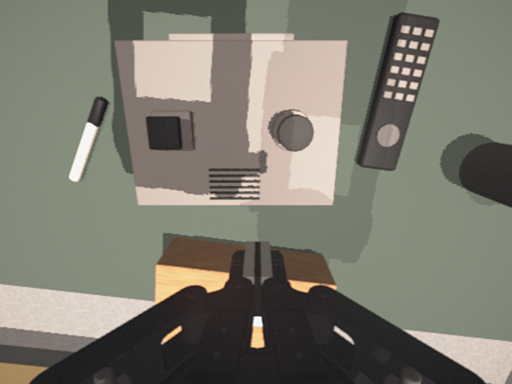

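The wrist view shows the drawer plate flush as a thin strip. The round disc is at (295.5,133), within 2 px of my prediction, and the square key is at (164,133). The round key is therefore at about (0.645,0.1455).

Emit:
play_rows(rot=[[0,0,0],[0,0,0],[0,0,0],[0,0,0],[0,0,0],[0,0,0]], translation=[[-31,14,0],[-31,14,0],[0,0,-35],[0,0,-35],[0,0,-25],[0,0,0]], grip=[0,0,0,0,0,0])

```text
time_s: 6.48
position: [0.6376, 0.1458, 0.1458]
orientation: [0.207, -3.131, 0.006]
ft_force: [-0.4, 0.4, -0.5]
grip_width: 0.0001
```

Emit:
play_rows(rot=[[0,0,0],[0,0,0],[0,0,0],[0,0,0]], translation=[[7,0,-12],[0,0,-12],[0,0,-5],[0,0,0]], grip=[0,0,0,0])

```text
time_s: 6.82
position: [0.6452, 0.1453, 0.1186]
orientation: [0.207, -3.135, 0.006]
ft_force: [0.2, -0.3, -0.2]
grip_width: -0.0003
```

```bash
python3 - <<'E'
from h import *
s=status.state();print(s['position'],s['ft_force'])
b=cap('scene'); a=cap('wrist')
cv2.imwrite('pics/k1.png',np.hstack([cv2.resize(b['pixels'][180:250,255:345,::-1],None,fx=5,fy=5,interpolation=cv2.INTER_CUBIC),cv2.resize(a['pixels'][150:374,180:340,::-1],(250,350))]))
E
```

```text
[0.64520043 0.14532608 0.11863838] [ 0.24943416 -0.26545998 -0.17845955]
```

View pics/k1.png

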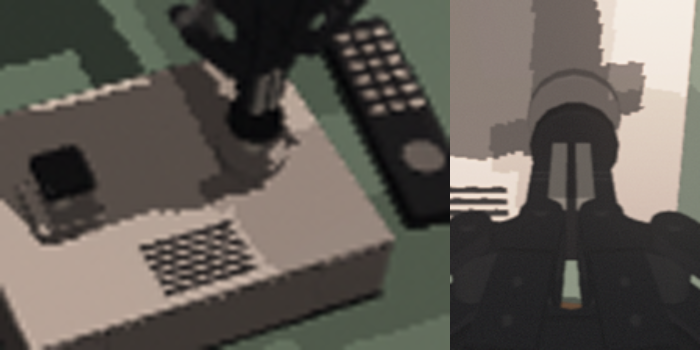

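The fingertips are centred above the round disc, and the square key is clear. I press down in small steps.

Emit:
play_rows(rot=[[0,0,0],[0,0,0],[0,0,0]], translation=[[0,0,-3],[0,0,-3],[0,0,0]], grip=[0,0,0])

```text
time_s: 7.17
position: [0.6464, 0.1454, 0.1153]
orientation: [-0.206, 3.131, -0.005]
ft_force: [-0.0, -0.5, 0.1]
grip_width: -0.0
```

Emit:
play_rows(rot=[[0,0,0],[0,0,0]], translation=[[0,0,-3],[0,0,0]], grip=[0,0])

```text
time_s: 7.33
position: [0.6466, 0.1455, 0.1125]
orientation: [-0.207, 3.13, -0.005]
ft_force: [-0.5, 0.3, -0.7]
grip_width: -0.0001
```

Emit:
play_rows(rot=[[0,0,0],[0,0,0]], translation=[[0,0,-2],[0,0,0]], grip=[0,0])

```text
time_s: 7.5
position: [0.6467, 0.1455, 0.1104]
orientation: [-0.207, 3.13, -0.005]
ft_force: [-1.0, -0.4, -0.6]
grip_width: 0.0
```

Emit:
play_rows(rot=[[0,0,0],[0,0,0]], translation=[[0,0,-2],[0,0,0]], grip=[0,0])

```text
time_s: 7.67
position: [0.6469, 0.1455, 0.1085]
orientation: [-0.207, 3.129, -0.005]
ft_force: [-0.8, -1.1, 2.7]
grip_width: -0.0004
```

Emit:
play_rows(rot=[[0,0,0],[0,0,0]], translation=[[0,0,-2],[0,0,0]], grip=[0,0])

```text
time_s: 7.83
position: [0.6469, 0.1455, 0.1067]
orientation: [-0.207, 3.129, -0.005]
ft_force: [-0.1, -0.8, 3.1]
grip_width: -0.0002
```

Emit:
play_rows(rot=[[0,0,0],[0,0,0]], translation=[[0,0,-2],[0,0,0]], grip=[0,0])

```text
time_s: 8.0
position: [0.647, 0.1455, 0.1049]
orientation: [-0.206, 3.129, -0.005]
ft_force: [-0.1, -0.2, 3.9]
grip_width: 0.0001
```

Emit:
play_rows(rot=[[0,0,0],[0,0,0]], translation=[[0,0,-2],[0,0,0]], grip=[0,0])

```text
time_s: 8.17
position: [0.647, 0.1455, 0.1031]
orientation: [-0.207, 3.129, -0.005]
ft_force: [-0.4, -0.8, 4.9]
grip_width: -0.0001
```

Emit:
play_rows(rot=[[0,0,0],[0,0,0],[0,0,0]], translation=[[0,0,-2],[0,0,0],[0,0,0]], grip=[0,0,0])

```text
time_s: 8.42
position: [0.647, 0.1456, 0.1019]
orientation: [-0.207, 3.128, -0.005]
ft_force: [-2.3, -1.0, 6.9]
grip_width: -0.0003
```

```bash
python3 - <<'E'
from h import *
F=[];Z=[]
for i in range(8):
    cap('scene'); s=status.state(); F.append(s['ft_force'][2]);Z.append(s['position'][2])
print(np.round(F,2),np.mean(F),np.round(Z,5))
E
```

```text
[5.57 5.66 5.55 6.31 4.87 6.41 6.42 6.52] 5.915061556242191 [0.10188 0.1019  0.10189 0.10189 0.10192 0.10189 0.10193 0.10191]
```

Emit:
play_rows(rot=[[0,0,0],[0,0,0],[0,0,0],[0,0,0],[0,0,0],[0,0,0],[0,0,0]], translation=[[0,0,-1.2],[0,0,0],[0,0,0],[0,0,0],[0,0,0],[0,0,0],[0,0,0]], grip=[0,0,0,0,0,0,0])

```text
time_s: 9.4
position: [0.647, 0.1455, 0.1029]
orientation: [-0.207, 3.127, -0.005]
ft_force: [-2.6, -1.0, 5.2]
grip_width: -0.0002
```

```bash
python3 - <<'E'
from h import *
F=[]
for i in range(12):
    b=cap('scene'); s=status.state(); F.append(s['ft_force'][2])
print(np.mean(F),s['position'],s['time_s'])
cv2.imwrite('pics/f.png',cv2.resize(b['pixels'][150:270,200:360,::-1],None,fx=5,fy=5,interpolation=cv2.INTER_CUBIC))
E
```

```text
5.061581730234442 [0.64701546 0.14553495 0.10283598] 10.0
```

View pics/f.png

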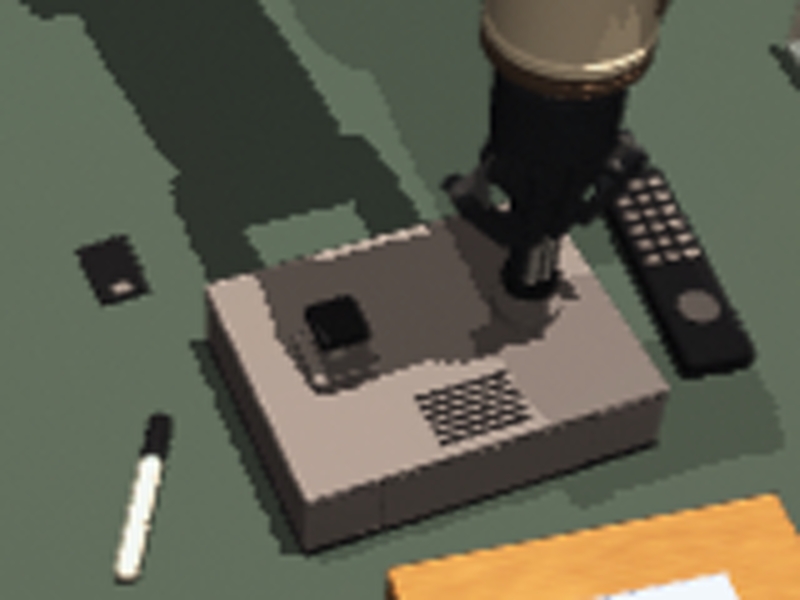

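Rows with no motion creep up slightly under load. I finish on a downward row so that the target holds.

Emit:
play_rows(rot=[[0,0,0]], translation=[[0,0,-2.4]], grip=[0])

```text
time_s: 10.08
position: [0.6471, 0.1456, 0.101]
orientation: [-0.207, 3.127, -0.005]
ft_force: [-3.6, 0.7, 7.0]
grip_width: 0.0001
```

```bash
python3 - <<'E'
from h import *
F=[]
for i in range(16):
    cap('scene'); s=status.state(); F.append(s['ft_force'][2])
print(np.mean(F[4:]),s['position'],s['time_s'],s['joint_vel'].round(4))
E
```

```text
6.3463097589371245 [0.64703019 0.14555239 0.10077736] 10.8833 [-0.0008 -0.0012 -0.0002  0.0005 -0.0005 -0.0002]
```

```bash
python3 -c "
from rig import env,status
print(env.hand_in()); s=status.state(); print(s['position'],s['ft_force'])"
```

```text
the job is handed in; nothing more can be done
None
the job is handed in; nothing more can be done
```

I pushed the drawer home and handed the job in with the round key held about halfway down; no verdict was reported.

- **Drawer:** I pushed it past the detent to the hard stop. The wrist force read about 50 N there, which is above the 40 N limit on arm and gripper-body contact. Only the fingers appeared to touch the plate, and it was well under the 120 N wrist limit. The later wrist picture showed the plate flush with the casing.
- **Round key:** The last check read 6.3 N, which means about 8.7 mm down. The height of the fingertips gave about 9 mm. The arm had held this steadily for 0.8 s, 10.9 s into the run.
- **Square key and loose things:** In the last scene picture the square key looked untouched. The remote, cover and marker looked unmoved. I did not measure any of them, and the other loose things were outside that picture.
- **Disagreement:** The top and scene cameras differed by about 10 mm in x for the tester. I settled on a value between them, and it matched the drawer-stop contact and the wrist camera to within about 2 mm.

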